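# Load the wire seasoning rack in reverse order

## Robot

A 6-joint arm with a two-finger parallel gripper is mounted at the origin on a cart in front of the work surface, level with it; the furniture and walls round the work are solid. World frame = base frame: x ahead of the robot, y to its left, z up, the work surface at z = 0. Lengths are in m, angles in rad, forces in N, time in s.
With the tool pointing down it reaches from about 0.375 to 0.825 m from the base axis. Payload 5.5 kg.
Tool frame: the origin (TCP) lies midway between the tips of the shut fingers; the grasp point (between the pads) lies 19 mm behind it; z points along the fingers, y is the line along which they close (so a half turn about z gives the same grasp; the last joint's range is limited). The gripper opens to 85 mm and grips with 20 to 120 N. Pads are 22 mm wide; open, the fingers measure 114 mm over their backs; the gripper's body (76 mm by 85 mm) begins 54 mm behind the grasp point. The pads swing forward as they close: fully open they stand 13 mm farther back than shut.
Start: joints at [-1.339, 0.314, -0.047, 1.21, 0, 1.571], TCP at [0.138, -0.584, 0.231] pointing down, gripper open.
Joint ranges: [-2.67, 2.67], [-0.69, 1.73], [-1.03, 1.25], [-2.08, 2.16], [-1.42, 1.45], [-3.14, 3.14]. Speed limits (rad/s): [2.39, 2.39, 3.01, 3.14, 3.14, 3.14].

## Interface

Orientations are given as a rotation vector (axis times angle).
In Python, from cell import arm, camera, models gives the robot as it stands.
- The arm moves only by the tool drive_tool, never from a script. Its argument "commands" is text: rows parted by semicolons, each of 5 numbers parted by spaces: the closure in counts, from 0 (fully open) to 255 (shut), then the shift along the world's x, y, z in m, then the turn about the world's z in degrees. A call has 1 to 10 rows; each row is the pose to reach, as a shift and turn from the pose commanded when the call began; what a row does not reach only later rows make up. A row lasts 1/8 s, in which the tool goes at most 62.5 mm and 10.7 degrees, less where a joint would pass 70% of its speed; a pose out of reach is approached as far as the arm can. A call with a gripper value outside its range is refused whole. The fingers move at their own pace and stop on an object; the grip force is fixed at half the most. Time passes only in rows, so rows that repeat a pose let the fingers close. It gives the time, the measured TCP pose, the force, the opening and the grip force at its end, in the units of the state.
- arm.observe(): the state, without advancing time (a new reading comes with each control period).
- camera(name): name is "scene" or "side" or "wrist"; returns a dict with "color" (480x640x3 uint8, red, green, blue), "fx", "fy", "cx", "cy" (pixels), "view" (4x4, takes a point from world to camera coordinates). Camera axes: x right, y up, looking along -z (the intrinsics and any distortion apply to the point x, -y, -z); pixel columns grow to the right and rows downward; lengths in m; the calibration is good to about 2 mm. The wrist camera is an equidistant fisheye: a pixel r from the principal point sees the ray r / f radians off the axis. A picture is of the moment at which its call begins. There is no depth.
- arm.finish_job(): hands the job in; it is judged then, once.
Trained networks look in the newest picture that a camera, given by its name, has taken for a name from the list of things; names that differ only in an ending like _2 or _b are one class to them, and where a whole thing is asked for, a point or a joint stands for the part that bears it (a point fixed in the world has none). Each returns a list of dicts, best first, with "conf" (0 to 1); they miss things now and then, are a little off and sometimes report something else, mostly with a low value. They report only what shows in the picture. A call takes as long as a camera call. They do not tell look-alikes from the thing itself.
- models.look_for(label, camera): "bbox" ([left, top, right, bottom] in pixels, round what is visible of it).
- models.outline_of(label, camera): "pixels" (480x640 bool, what is visible of it) and "bbox" ([left, top, right, bottom] in pixels, round what is visible of it).
The state is a dict: "t": time; "joint_positions": joint angles; "qvel": joint speeds; "joint_torque": joint torques, N m; "eef_pos": TCP position; "eef_rot": TCP orientation; "force": force on the tool from outside, world axes, zero at the start; "ft_torque": the same for the moment, N m; "width": finger opening in m; "gripper_force": force on a finger pad.
Only numpy, scipy, OpenCV 4.12 (cv2) and the standard library are available. Lean on these libraries where they do the work, as an engineer would, in place of code of your own. Each camera call takes 0.05 s, during which the arm holds its last target. There are 200 camera calls.

## Task

Move the four seasonings from the wooden rack into the empty wire rack in reverse order, because the wire rack will be turned round for the table: what stands leftmost in the wooden rack goes into the rightmost bay of the wire rack, the second from the left into the second from the right, and so on (left and right as the robot sees them). Stand each one upright in the middle of its own bay, keep it upright on the way, and set it down without dropping it.

Things in the scene. Friction and masses are not known exactly. Their poses are not given: they have to be found in the camera images.
- salt: Salt shaker, clear glass with a grey domed top, 90 mm tall; round body 44 mm across up to 74 mm height, top 34 mm across. About 0.1 kg. Grip the body 45 to 65 mm above its underside. At the start it stands upright on its cork mat in the wooden rack. Origin: centre of its underside, z up.
- mill: Dark brown wooden pepper mill, 170 mm tall, the tallest of the four, 58 mm across at the foot, waisted, with a round head 49 mm across from 123 to 159 mm height (does not turn) and a small steel knob on top. About 0.18 kg. Grip the head, at about 140 mm height. At the start it stands upright on its cork mat in the wooden rack. Origin: centre of its underside, z up.
- honey: Squat honey jar with a red screw lid, 86 mm tall, 58 mm (its x) by 62 mm (its y) across; lid 56 mm across from 75 to 86 mm height. About 0.36 kg. Its x lies within 0.2 rad of the wooden rack's x. Grip it at about 60 mm height. At the start it stands upright on its cork mat in the wooden rack. Origin: centre of its underside, z up.
- spice: Round spice jar with a green cap and a paper label, 106 mm tall, 46 mm across; cap 45 mm across from 85 to 105 mm height. About 0.11 kg. Grip it 60 to 90 mm above its underside. At the start it stands upright on its cork mat in the wooden rack. Origin: centre of its underside, z up.
- mat_salt: Cork mat 70 x 70 x 4 mm, one of four alike, fixed on the floor of a bay of the wooden rack; the salt shaker stands on it at the start. It stays there, so it marks from which bay that thing came. Origin: centre of its underside; axes as the wooden rack's.
- mat_mill: Cork mat 70 x 70 x 4 mm, one of four alike, fixed on the floor of a bay of the wooden rack; the pepper mill stands on it at the start. It stays there, so it marks from which bay that thing came. Origin: centre of its underside; axes as the wooden rack's.
- mat_honey: Cork mat 70 x 70 x 4 mm, one of four alike, fixed on the floor of a bay of the wooden rack; the honey jar stands on it at the start. It stays there, so it marks from which bay that thing came. Origin: centre of its underside; axes as the wooden rack's.
- mat_spice: Cork mat 70 x 70 x 4 mm, one of four alike, fixed on the floor of a bay of the wooden rack; the spice jar stands on it at the start. It stays there, so it marks from which bay that thing came. Origin: centre of its underside; axes as the wooden rack's.
- rack_from: Fixed wooden rack, 92 mm deep (its x) by 380 mm long (its y), with four bays in a row, each with a cork mat. Bay centres at y = +135, +45, -45, -135 mm, x = 0. Floor top 10 mm above the origin (mats' tops 14 mm); low rails to 22 mm, dividers to 20 mm, end boards to 34 mm height. May stand nearer to or farther from the robot than the wire rack. Origin: centre of its underside; y along the row, roughly to the robot's left, x roughly away from the robot, z up.
- rack_to: Fixed low steel wire rack with a dark sheet floor, empty at the start, 95 mm deep (its x) by 371 mm long (its y), with four bays in a row, parted by thin wires. Bay centres at y = +135, +45, -45, -135 mm, x = 0; each bay is 86 mm along y and 85 mm along x inside. Floor top 8 mm above the origin, rim and divider wires to 29 mm height. Origin: centre of its underside; y along the row, roughly to the robot's left, x roughly away from the robot, z up.
Mind the look-alikes: they are no part of the job. Leave any purple look-alike of the salt alone.

How it is judged:
At the end, for the whole second after the job is handed in: Each thing stands on the wire rack's floor (underside within 5 mm in height), within 15 mm along and across of the centre of the bay that mirrors its old one (y in the wooden rack becomes -y in the wire rack), tilted less than 0.1 rad, released and at rest (under 0.02 m/s) (((y of mat_salt in the frame of rack_from between 0.115 and 0.155 m and y of salt in the frame of rack_to between -0.15 and -0.12 m) or (y of mat_salt in the frame of rack_from between 0.025 and 0.065 m and y of salt in the frame of rack_to between -0.06 and -0.03 m) or (y of mat_salt in the frame of rack_from between -0.065 and -0.025 m and y of salt in the frame of rack_to between 0.03 and 0.06 m) or (y of mat_salt in the frame of rack_from between -0.155 and -0.115 m and y of salt in the frame of rack_to between 0.12 and 0.15 m)) and x of salt in the frame of rack_to between -0.015 and 0.015 m and z of salt in the frame of rack_to between 0.003 and 0.013 m and angle between each of salt, mill, honey, spice's own z axis and vertical below 0.1 rad and linear speed of each of salt, mill, honey, spice below 0.02 m/s and ((y of mat_mill in the frame of rack_from between 0.115 and 0.155 m and y of mill in the frame of rack_to between -0.15 and -0.12 m) or (y of mat_mill in the frame of rack_from between 0.025 and 0.065 m and y of mill in the frame of rack_to between -0.06 and -0.03 m) or (y of mat_mill in the frame of rack_from between -0.065 and -0.025 m and y of mill in the frame of rack_to between 0.03 and 0.06 m) or (y of mat_mill in the frame of rack_from between -0.155 and -0.115 m and y of mill in the frame of rack_to between 0.12 and 0.15 m)) and x of mill in the frame of rack_to between -0.015 and 0.015 m and z of mill in the frame of rack_to between 0.003 and 0.013 m and ((y of mat_honey in the frame of rack_from between 0.115 and 0.155 m and y of honey in the frame of rack_to between -0.15 and -0.12 m) or (y of mat_honey in the frame of rack_from between 0.025 and 0.065 m and y of honey in the frame of rack_to between -0.06 and -0.03 m) or (y of mat_honey in the frame of rack_from between -0.065 and -0.025 m and y of honey in the frame of rack_to between 0.03 and 0.06 m) or (y of mat_honey in the frame of rack_from between -0.155 and -0.115 m and y of honey in the frame of rack_to between 0.12 and 0.15 m)) and x of honey in the frame of rack_to between -0.015 and 0.015 m and z of honey in the frame of rack_to between 0.003 and 0.013 m and ((y of mat_spice in the frame of rack_from between 0.115 and 0.155 m and y of spice in the frame of rack_to between -0.15 and -0.12 m) or (y of mat_spice in the frame of rack_from between 0.025 and 0.065 m and y of spice in the frame of rack_to between -0.06 and -0.03 m) or (y of mat_spice in the frame of rack_from between -0.065 and -0.025 m and y of spice in the frame of rack_to between 0.03 and 0.06 m) or (y of mat_spice in the frame of rack_from between -0.155 and -0.115 m and y of spice in the frame of rack_to between 0.12 and 0.15 m)) and x of spice in the frame of rack_to between -0.015 and 0.015 m and z of spice in the frame of rack_to between 0.003 and 0.013 m); the robot touches nothing.
It fails at once if one of the four is tipped by more than 0.6 rad (angle between any of salt, mill, honey, spice's own z axis and vertical above 0.6 rad).
It fails at once if one of the four is dropped (moves faster than 0.7 m/s while no finger touches it) ((linear speed of salt above 0.7 m/s and contact force between salt and the fingers below 0.05 N) or (linear speed of mill above 0.7 m/s and contact force between mill and the fingers below 0.05 N) or (linear speed of honey above 0.7 m/s and contact force between honey and the fingers below 0.05 N) or (linear speed of spice above 0.7 m/s and contact force between spice and the fingers below 0.05 N)).
It also fails if it takes over 96 s, if anything falls off the work surface, if the arm or the gripper's body presses on something with over 40 N, if the wrist force passes 120 N, or if a joint passes its speed limit or range.

## Working session

There is one attempt and no reset: what is moved stays moved. The work goes in short steps, Python scripts to look and compute and a tool call to move; the robot and the scene stay as the last step left them, time stands still between calls to the robot, and variables do not carry over. Pictures are saved under pics/ and viewed, at most 14 in all, crops included, and the job is handed in when it is done.

Besides the shell and the picture viewer there is one more tool, called after ">>>" as name(argument=value, ...) on one line, values as JSON. drive_tool: Moves the arm, as the interface text tells. Its arguments: {"type":"object","properties":{"commands":{"type":"string"}},"required":["commands"]}

```bash
ls; mkdir -p pics; cat > h.py <<'E'
import numpy as np, cv2
from cell import arm, camera, models
def ray(c,u,v,fish=False):
    x=(u-c['cx'])/c['fx']; y=(v-c['cy'])/c['fy']
    if fish:
        r=np.hypot(x,y); s=np.sin(r)/max(r,1e-9); d=np.array([x*s,-y*s,-np.cos(r)])
    else: d=np.array([x,-y,-1.])
    V=np.array(c['view']); R=V[:3,:3]; o=-R.T@V[:3,3]
    return o,R.T@d
def onz(c,u,v,z,fish=False):
    o,d=ray(c,u,v,fish); return o+d*(z-o[2])/d[2]
def proj(c,P,fish=False):
    V=np.array(c['view']); p=V[:3,:3]@np.asarray(P)+V[:3,3]; x,y,z=p[0],-p[1],-p[2]
    if fish:
        r=np.hypot(x,y); t=np.arctan2(r,z); x,y=x/r*t,y/r*t
    else: x,y=x/z,y/z
    return np.array([c['cx']+c['fx']*x,c['cy']+c['fy']*y])
def save(c,n): cv2.imwrite('pics/'+n,cv2.cvtColor(c['color'],cv2.COLOR_RGB2BGR))
E
python3 - <<'E'
from h import *
for n in ['scene','side']:
    c=camera(n); save(c,n+'0.png'); print(n,c['fx'],c['cx'],c['cy'],[k for k in c], np.round(ray(c,320,240)[0],3))
    for l in ['salt','mill','honey','spice','mat_salt','rack_from','rack_to']:
        print(l,[(np.round(d['bbox']).tolist(),round(d['conf'],2)) for d in models.look_for(l,n)][:6])
s=arm.observe(); print(s)
E
```

```text
pics
scene 447.3496536971966 325.69097258131546 238.45452724343147 ['color', 'fx', 'fy', 'cx', 'cy', 'view'] [ 0.094 -0.308  0.672]
salt [([209.0, 224.0, 239.0, 264.0], 0.83), ([160.0, 200.0, 188.0, 243.0], 0.61)]
mill [([341.0, 247.0, 375.0, 333.0], 0.87)]
honey [([250.0, 236.0, 283.0, 295.0], 0.83)]
spice [([298.0, 255.0, 326.0, 309.0], 0.74)]
mat_salt [([205.0, 250.0, 250.0, 281.0], 0.9)]
rack_from [([188.0, 236.0, 399.0, 354.0], 0.62)]
rack_to [([268.0, 175.0, 446.0, 278.0], 0.98), ([202.0, 249.0, 253.0, 279.0], 0.26)]
side 526.8607247815017 319.4102013010841 250.07455593509627 ['color', 'fx', 'fy', 'cx', 'cy', 'view'] [ 0.346 -0.74   0.446]
salt [([220.0, 171.0, 242.0, 216.0], 0.65), ([267.0, 200.0, 308.0, 321.0], 0.44)]
mill [([268.0, 202.0, 311.0, 321.0], 0.75)]
honey [([233.0, 208.0, 264.0, 264.0], 0.79)]
spice [([248.0, 216.0, 274.0, 288.0], 0.94)]
mat_salt [([218.0, 230.0, 233.0, 249.0], 0.71)]
rack_from [([212.0, 214.0, 330.0, 347.0], 0.7)]
rack_to [([324.0, 204.0, 451.0, 320.0], 0.65)]
{'t': 0.8, 'joint_positions': array([-1.33900019e+00,  3.13449534e-01, -4.70473270e-02,  1.21021232e+00,
       -4.25479279e-06,  1.57079017e+00]), 'qvel': array([-4.19058060e-04,  1.42666853e-03,  2.23440332e-03,  8.06955817e-04,
       -1.08575322e-04, -2.62859558e-05]), 'joint_torque': array([ 9.45825523e-04, -5.39383221e+01,  3.40036941e+01,  1.05056330e-03,
        9.38484072e-05,  4.93864949e-07]), 'eef_pos': array([ 0.13783915, -0.58397441,  0.23135291]), 'eef_rot': array([3.12042917e+00, 3.63289479e-01, 9.19001234e-06]), 'force': array([-0.41194147, -0.24999204,  0.05742293]), 'ft_torque': array([-0.04750219, -0.00450254, -0.00467058]), 'gripper_force': 0.0, 'width': 0.08525629304568942}
```

View pics/scene0.png

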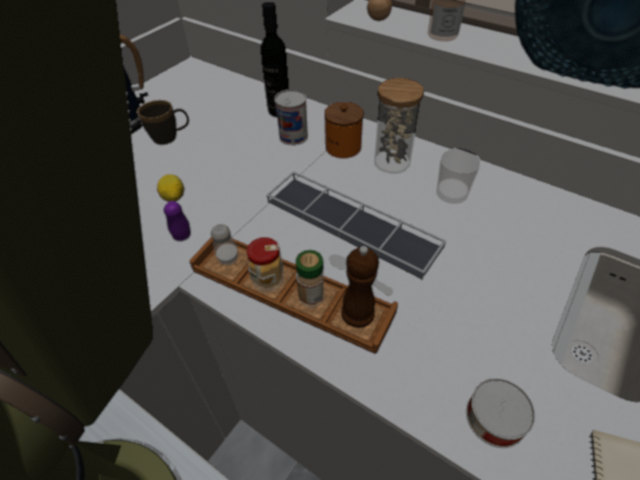

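View pics/side0.png

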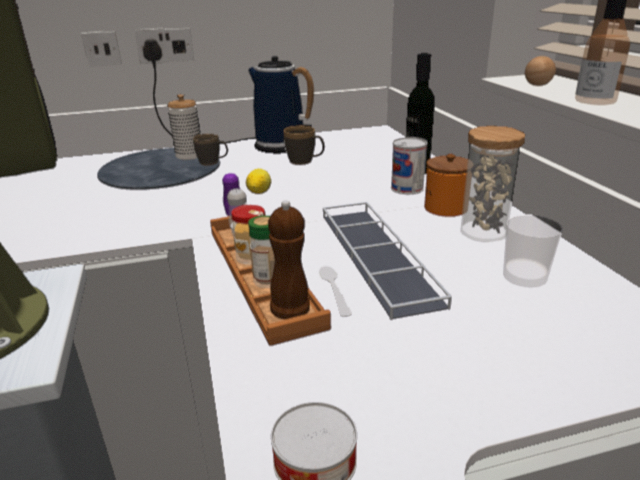

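The wooden rack holds, left to right, salt (≈225,245), honey (265,262), spice (310,278) and mill (360,288). The purple look-alike is at (178,220). The wire rack lies behind it, with rim corners at about (294,176), (443,241), (425,270) and (268,198). Next I fit poses to the silhouettes from both cameras.

```bash
cat > fit.py <<'E'
from h import *
from scipy.optimize import minimize
def cyl(parts):  # [(d,z0,z1)]
    a=np.linspace(0,2*np.pi,24,endpoint=False)
    return [np.array([[d/2*np.cos(t),d/2*np.sin(t),z] for z in (z0,z1) for t in a]) for d,z0,z1 in parts]
def box(x,y,z0,z1,y0=0): return np.array([[sx*x/2,y0+sy*y/2,z] for sx in(-1,1) for sy in(-1,1) for z in(z0,z1)])
M=dict(salt=cyl([(.044,0,.074),(.034,.074,.085),(.02,.085,.09)]),
 mill=cyl([(.058,0,.02),(.05,.02,.04),(.042,.04,.11),(.049,.123,.159),(.012,.159,.17)]),
 honey=cyl([(.060,0,.075),(.056,.075,.086)]), spice=cyl([(.046,0,.106)]),
 rack_from=[box(.092,.380,0,.022),box(.092,.012,0,.034,.184),box(.092,.012,0,.034,-.184)],
 rack_to=[box(.095,.371,0,.029)])
def render(c,l,p,z,S=4,fish=False):
    m=np.zeros((480*S//2,640*S//2),np.uint8); a=p[2] if len(p)>2 else 0
    R=np.array([[np.cos(a),-np.sin(a),0],[np.sin(a),np.cos(a),0],[0,0,1]])
    for P in M[l]:
        q=np.array([proj(c,R@v+[p[0],p[1],z],fish) for v in P]); q=(q+.5)*(S/2)-.5
        cv2.fillConvexPoly(m,cv2.convexHull(np.round(q*16).astype(np.int32)),1,shift=4)
    return m.astype(bool)
def up(m,S=4): return cv2.resize(m.astype(np.float32),None,fx=S/2,fy=S/2,interpolation=cv2.INTER_LINEAR)>.5
def fit(l,obs,p0,z,ign=None,fish=False):
    # obs: list of (cam, mask)
    O=[(c,up(m),None if ign is None else up(g)) for (c,m),g in zip(obs,ign or [None]*len(obs))]
    def f(p):
        e=0
        for c,m,g in O:
            r=render(c,l,p,z,fish=fish); k=np.ones_like(m) if g is None else ~g
            e+=1-(r&m&k).sum()/max(1,((r|m)&k).sum())
        return e/len(O)
    s=np.vstack([p0]+[np.array(p0)+d for d in np.eye(len(p0))*([.02,.02,.1][:len(p0)])])
    r=minimize(f,p0,method='Nelder-Mead',options=dict(initial_simplex=s,xatol=2e-4,fatol=1e-5,maxiter=150)); return r.x,r.fun
E
python3 - <<'E'
from fit import *
cs={n:camera(n) for n in('scene','side')}; ms={}
for l in M:
    for n in cs:
        L=models.outline_of(l,n)
        if n=='side' and l=='salt': L=[d for d in L if d['bbox'][0]<250]
        if n=='scene' and l=='salt': L=[d for d in L if d['bbox'][0]>195]
        ms[l,n]=L[0]['pixels'] if L else None; print(l,n,[(np.round(d['bbox']),round(d['conf'],2)) for d in L][:3])
obj=['salt','mill','honey','spice']
def hull(m):
    p=cv2.findNonZero(m.astype(np.uint8)); o=np.zeros(m.shape,np.uint8); cv2.fillConvexPoly(o,cv2.convexHull(p),1); return o>0
c=cs['scene']; g=onz(c,355,220,.01); g2=onz(c,295,295,.01); print(g,g2)
l1=onz(c,281,187,.02);r1=onz(c,434,256,.02);d=l1-r1; yaw=np.arctan2(-d[0],d[1]);print(yaw)
res={}
for S in(('scene','side'),('scene',),('side',)):
  ig=[cv2.dilate(sum(ms[o,n] for o in obj if ms[o,n] is not None).astype(np.uint8),np.ones((5,5)))>0 for n in S]
  print(S,'to',*fit('rack_to',[(cs[n],hull(ms['rack_to',n])) for n in S],[g[0],g[1],yaw],0))
  p,e=fit('rack_from',[(cs[n],ms['rack_from',n]) for n in S],[g2[0],g2[1],yaw],0,ig);print(S,'from',p,e)
  a=p[2]
  for o,y in zip(['salt','honey','spice','mill'],[.135,.045,-.045,-.135]):
    q=[p[0]-np.sin(a)*y,p[1]+np.cos(a)*y]
    r,e=fit(o,[(cs[n],ms[o,n]) for n in S if ms[o,n] is not None],q,.014) 
    print(o,np.round(q,4),np.round(r,4),round(e,3))
E
```

```text
salt scene [(array([206., 223., 240., 265.]), 0.69)]
salt side [(array([225., 188., 248., 234.]), 0.96), (array([221., 175., 241., 216.]), 0.88)]
mill scene [(array([341., 250., 378., 330.]), 0.97)]
mill side [(array([322., 202., 454., 320.]), 0.74), (array([266., 199., 309., 321.]), 0.6)]
honey scene [(array([246., 237., 283., 295.]), 0.6)]
honey side [(array([232., 207., 263., 267.]), 0.81)]
spice scene [(array([296., 253., 327., 308.]), 0.59)]
spice side [(array([246., 214., 274., 288.]), 0.55)]
rack_from scene [(array([188., 236., 398., 354.]), 0.92)]
rack_from side [(array([210., 215., 331., 348.]), 0.96), (array([216., 232., 234., 249.]), 0.63)]
rack_to scene [(array([268., 172., 448., 280.]), 0.89)]
rack_to side [(array([323., 206., 452., 320.]), 0.77)]
[0.65509337 0.00965968 0.01      ] [0.43723269 0.00123765 0.01      ]
0.012242645548385542
('scene', 'side') to [ 0.64801731  0.01619396 -0.01836517] 0.05524646517843573
('scene', 'side') from [0.44434903 0.01930063 0.11188202] 0.3815323524408306
salt [0.4293 0.1535] [0.4321 0.1581] 0.446
honey [0.4393 0.064 ] [0.4356 0.0623] 0.258
spice [ 0.4494 -0.0254] [ 0.4468 -0.0277] 0.227
mill [ 0.4594 -0.1149] [ 0.4642 -0.1138] 0.57
('scene',) to [ 0.64859386  0.0146237  -0.01569147] 0.04643193964162218
('scene',) from [0.44458653 0.01904457 0.11557593] 0.30247529241091664
salt [0.429  0.1531] [0.4322 0.1585] 0.213
honey [0.4394 0.0637] [0.4359 0.0619] 0.038
spice [ 0.4498 -0.0257] [ 0.4485 -0.0264] 0.108
mill [ 0.4602 -0.1151] [ 0.4636 -0.1146] 0.14
('side',) to [ 0.64867262  0.01917553 -0.01249804] 0.05569733316320025
('side',) from [0.4439788  0.02083202 0.11304895] 0.45509939498703544
salt [0.4287 0.155 ] [0.4303 0.1954] 0.664
honey [0.4389 0.0655] [0.4358 0.0643] 0.474
spice [ 0.4491 -0.0239] [ 0.4444 -0.0222] 0.339
mill [ 0.4592 -0.1133] [ 0.4592 -0.1133] 1.0
```

>>> drive_tool(commands="0 0.03 0.04 0.02 6; 0 0.06 0.08 0.04 14; 0 0.09 0.13 0.05 22; 0 0.12 0.18 0.05 30; 0 0.15 0.22 0.05 38; 0 0.18 0.27 0.05 46; 0 0.21 0.32 0.05 54; 0 0.24 0.36 0.05 62; 0 0.27 0.4 0.05 70; 0 0.3 0.44 0.05 78")

```text
t: 2.75
eef_pos: [0.4387, -0.1425, 0.2816]
eef_rot: [2.19, 2.251, 0.0]
force: [0.1, -0.5, -0.0]
width: 0.0852
gripper_force: 0.0
```

>>> drive_tool(commands="0 0.015 0.02 0 4; 0 0.022 0.03 0 5; 0 0.022 0.03 0 5; 0 0.022 0.03 0 5")

```text
t: 3.25
eef_pos: [0.4593, -0.1147, 0.2813]
eef_rot: [2.098, 2.338, -0.001]
force: [-0.5, -0.2, -0.2]
width: 0.0858
gripper_force: 0.0
```

```bash
python3 - <<'E'
from fit import *
s=arm.observe(); print(s['t'],s['eef_pos'],s['eef_rot'])
c=camera('wrist'); save(c,'w1.png'); print(c['fx'],c['cx'],c['cy'],ray(c,320,240,True))
P=dict(salt=[.432,.158],honey=[.436,.062],spice=[.4475,-.027],mill=[.4638,-.1142])
for l in P:
    L=models.outline_of(l,'wrist'); q=proj(c,[*P[l],.06],True)
    L=sorted(L,key=lambda d:np.hypot((d['bbox'][0]+d['bbox'][2])/2-q[0],(d['bbox'][1]+d['bbox'][3])/2-q[1]))
    for d in L[:2]:
        r,e=fit(l,[(c,d['pixels'])],P[l],.014,fish=True); print(l,q.round(),np.round(d['bbox']),round(d['conf'],2),r.round(4),round(e,3))
for l,p in dict(rack_from=[.4444,.0195,.113],rack_to=[.6483,.0155,-.016]).items():
    for y in(.135,.045,-.045,-.135):
        q=proj(c,[p[0]-np.sin(p[2])*y,p[1]+np.cos(p[2])*y,.01],True); cv2.circle(c['color'],tuple(int(v) for v in q),3,(255,0,255),-1)
    for sx in(-1,1):
      for sy in(-1,1):
        x,y,h=(.046*sx,.19*sy,.034) if l=='rack_from' else (.0475*sx,.1855*sy,.029)
        q=proj(c,[p[0]+np.cos(p[2])*x-np.sin(p[2])*y,p[1]+np.cos(p[2])*y+np.sin(p[2])*x,h],True); cv2.circle(c['color'],tuple(int(v) for v in q),3,(0,255,0),-1)
save(c,'w1a.png')
E
```

```text
3.25 [ 0.45930856 -0.11472937  0.28133526] [ 2.09836123e+00  2.33796559e+00 -6.82438346e-04]
371.64829954431775 319.60898912308903 239.30886251940714 (array([ 0.45152211, -0.03853702,  0.42393467]), array([ 0.03285957, -0.30262144, -0.95254423]))
honey [315.  24.] [287.   0. 350.  60.] 0.78 [0.436 0.062] 0.045
spice [317. 113.] [290.  86. 346. 137.] 0.71 [ 0.4477 -0.0292] 0.087
mill [324. 202.] [295. 168. 359. 261.] 0.76 [ 0.4641 -0.109 ] 0.092
```

View pics/w1a.png

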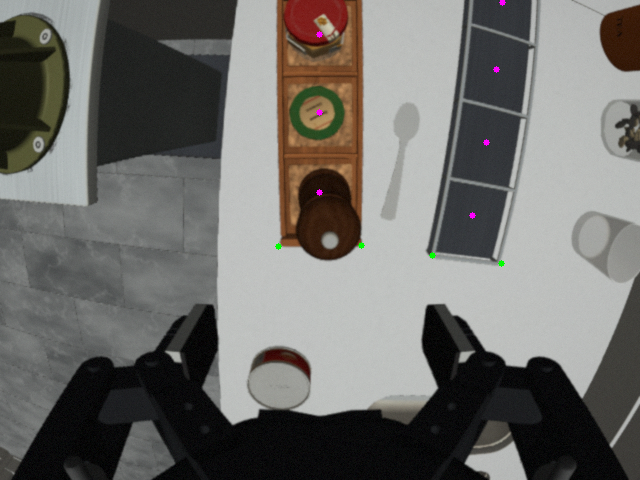

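The projected rack marks line up with the picture, and the mill's knob at (330,240) puts the mill near (0.465, -0.113). I lower onto it and grip.

>>> drive_tool(commands="0 0.005 0.002 -0.04 0; 0 0.005 0.002 -0.08 0; 0 0.005 0.002 -0.12 0; 0 0.005 0.002 -0.15 0; 0 0.005 0.002 -0.15 0; 255 0.005 0.002 -0.15 0; 255 0.005 0.002 -0.15 0; 255 0.005 0.002 -0.15 0; 255 0.005 0.002 -0.15 0; 255 0.005 0.002 -0.15 0")

```text
t: 4.75
eef_pos: [0.4663, -0.1123, 0.1334]
eef_rot: [2.094, 2.337, 0.002]
force: [-1.8, 0.8, 7.6]
width: 0.0459
gripper_force: 60.4
```

>>> drive_tool(commands="255 0 0 0.005 0; 255 0 0 0.015 0; 255 0 0 0.03 0; 255 0 0 0.045 0; 255 0 0 0.06 0; 255 0 0 0.06 0")

```text
t: 5.5
eef_pos: [0.466, -0.1122, 0.193]
eef_rot: [2.095, 2.338, 0.002]
force: [-0.2, -0.3, -2.2]
width: 0.0463
gripper_force: 61.7
```

```bash
python3 - <<'E'
from h import *
a=camera('wrist');b=camera('side')
im=np.hstack([a['color'],b['color']]); im=cv2.resize(im,(800,300),interpolation=cv2.INTER_AREA)
cv2.imwrite('pics/m1.png',im[...,::-1]); print(arm.observe()['force'])
E
```

```text
[-0.66417138 -0.49435649 -3.26988068]
```

View pics/m1.png

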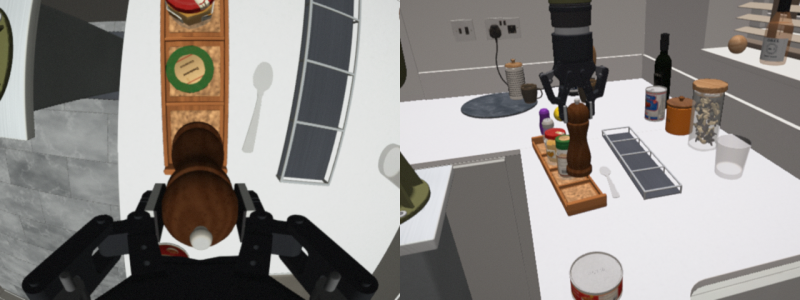

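The mill is held upright and centred between the pads. Its knob is at (320,381) in full-size pixels.

```bash
python3 - <<'E'
from fit import *
c=camera('wrist')
im=c['color'][340:420,270:370]; 
g=cv2.cvtColor(im,cv2.COLOR_RGB2HSV); m=(g[...,1]<60)&(g[...,2]>110); ys,xs=np.nonzero(m); print(xs.mean()+270,ys.mean()+340,m.sum())
for z in(.24,.245): print(onz(c,xs.mean()+270,ys.mean()+340,z,True))
L=models.outline_of('mill','wrist')
for d in L[:2]: print(d['bbox'],d['conf'],fit('mill',[(c,d['pixels'])],[.466,-.112],.074,fish=True))
E
```

```text
325.26382363570656 393.80773400795084 2767
[ 0.46775906 -0.11804271  0.24      ]
[ 0.46718022 -0.11366835  0.245     ]
[259.0, 194.7, 382.1, 399.5] 0.78 (array([ 0.4630911, -0.1098042]), np.float64(0.2037002935537333))
```

>>> drive_tool(commands="255 0.03 0 0 0; 255 0.07 0.01 0 0; 255 0.11 0.03 0 0; 255 0.14 0.06 0 0; 255 0.165 0.1 0 0; 255 0.18 0.14 0 0; 255 0.184 0.18 0 0; 255 0.184 0.22 0 0; 255 0.184 0.25 0 0; 255 0.184 0.263 0 0")

```text
t: 6.95
eef_pos: [0.6482, 0.1525, 0.1902]
eef_rot: [-2.094, -2.341, 0.002]
force: [0.7, -0.7, -2.4]
width: 0.0462
gripper_force: 62.2
```

>>> drive_tool(commands="255 0 0 0 0; 255 0 0 -0.02 0; 255 0 0 -0.035 0; 255 0 0 -0.045 0; 255 0 0 -0.05 0; 255 0 0 -0.05 0")

```text
t: 7.7
eef_pos: [0.6488, 0.1508, 0.1411]
eef_rot: [-2.097, -2.339, 0.001]
force: [0.0, 0.9, -2.1]
width: 0.046
gripper_force: 62.2
```

```bash
python3 - <<'E'
from fit import *
s=arm.observe(); print(s['eef_pos'],s['eef_rot'],s['force'])
z=.014+s['eef_pos'][2]-.1334; print('under',z)
cs=[camera('scene'),camera('side')]
o=[]
for c,n in zip(cs,('scene','side')):
    L=models.outline_of('mill',n); print([(np.round(d['bbox']),round(d['conf'],2)) for d in L[:2]])
    if L: print(fit('mill',[(c,L[0]['pixels'])],[.6505,.1505],z))
    for p in[(.6505,.1505,.008)]:
        q=proj(c,p); cv2.circle(c['color'],tuple(int(v) for v in q),2,(255,0,255),-1)
        o.append(cv2.resize(c['color'][int(q[1])-110:int(q[1])+40,int(q[0])-100:int(q[0])+100],(400,300)))
cv2.imwrite('pics/m2.png',np.hstack(o)[...,::-1])
E
```

```text
[0.64875904 0.15082749 0.14110143] [-2.09652789e+00 -2.33943909e+00  5.35933468e-04] [ 0.02571003  0.85240514 -2.12346758]
under 0.021701426776335853
[]
[(array([336., 131., 368., 224.]), 0.82)]
(array([0.64898039, 0.15089377]), np.float64(0.14854307432432434))
```

View pics/m2.png

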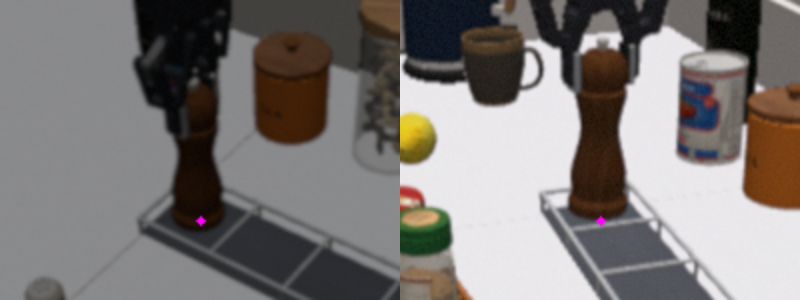

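The mill hangs over the middle of the leftmost bay, with the bay centre marked just below its foot. I set it down.

>>> drive_tool(commands="255 0.001 0 -0.005 0; 255 0.001 0 -0.009 0; 255 0.001 0 -0.012 0; 255 0.001 0 -0.0125 0; 255 0.001 0 -0.0125 0")

```text
t: 8.52
eef_pos: [0.6498, 0.151, 0.1287]
eef_rot: [-2.096, -2.34, 0.0]
force: [-0.4, 0.8, -2.2]
width: 0.046
gripper_force: 62.2
```

>>> drive_tool(commands="255 0 0 -0.001 0; 255 0 0 -0.002 0; 255 0 0 -0.002 0")

```text
t: 8.9
eef_pos: [0.6501, 0.1512, 0.1276]
eef_rot: [2.096, 2.34, 0.001]
force: [-1.3, -0.6, 4.6]
width: 0.0456
gripper_force: 62.7
```

>>> drive_tool(commands="90 0 0 0 0; 60 0 0 0 0; 0 0 0 0 0; 0 0 0 0 0; 0 0 0 0.02 0; 0 0 0 0.06 0; 0 0 0 0.11 0; 0 0 0 0.15 0; 0 0 0 0.15 0")

```text
t: 10.02
eef_pos: [0.6518, 0.1515, 0.2811]
eef_rot: [2.094, 2.337, 0.009]
force: [-0.8, -0.1, -0.4]
width: 0.0856
gripper_force: 0.0
```

```bash
python3 - <<'E'
from fit import *
s=arm.observe(); print(s['eef_pos'],s['force'])
for n in ('wrist','side'):
    c=camera(n);f=n=='wrist'
    for l,z,p in[('mill',.008,[.6505,.1505]),('spice',.014,[.4477,-.028])]:
        for d in models.outline_of(l,n)[:2]: print(n,l,np.round(d['bbox']),round(d['conf'],2),fit(l,[(c,d['pixels'])],p,z,fish=f))
    if f: save(c,'w2.png')
E
```

```text
[0.65183533 0.15149797 0.28108793] [-0.82022837 -0.07371595 -0.35762569]
wrist mill [283. 171. 343. 256.] 0.88 (array([0.64860114, 0.15516358]), np.float64(0.12282099810738123))
wrist spice [102. 298. 170. 366.] 0.89 (array([ 0.44995743, -0.02529917]), np.float64(0.13442060085836904))
side mill [338. 136. 367. 229.] 0.87 (array([0.64954726, 0.1526317 ]), np.float64(0.14185012471532377))
side spice [246. 213. 281. 289.] 0.76 (array([ 0.44771882, -0.0268868 ]), np.float64(0.041793056959892105))
```

View pics/w2.png

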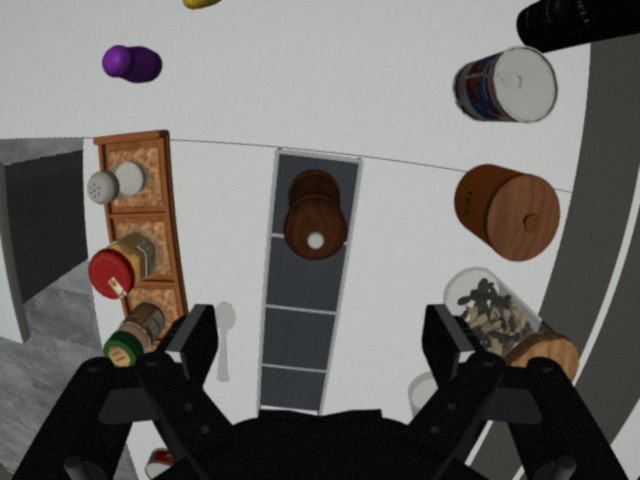

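The mill (315,240) stands in the middle of the leftmost bay. Spice is next.

>>> drive_tool(commands="0 -0.03 -0.02 0 0; 0 -0.07 -0.05 -0.01 0; 0 -0.11 -0.09 -0.03 0; 0 -0.15 -0.13 -0.05 0; 0 -0.18 -0.16 -0.07 0; 0 -0.195 -0.175 -0.08 0; 0 -0.202 -0.178 -0.08 0; 0 -0.202 -0.178 -0.08 0")

```text
t: 11.32
eef_pos: [0.448, -0.0268, 0.197]
eef_rot: [-2.097, -2.34, -0.001]
force: [0.7, -0.5, 0.5]
width: 0.0853
gripper_force: 0.0
```

```bash
python3 - <<'E'
from fit import *
s=arm.observe(); print(s['eef_pos'],s['force'])
c=camera('wrist'); save(c,'w3.png')
for l,p in[('spice',[.4477,-.028]),('honey',[.436,.062]),('salt',[.432,.158])]:
        for d in models.outline_of(l,'wrist')[:2]: print(l,np.round(d['bbox']),round(d['conf'],2),fit(l,[(c,d['pixels'])],p,.014,fish=True))
E
```

```text
[ 0.44796607 -0.02675752  0.19699869] [ 0.7073515  -0.5325739   0.47257015]
spice [281. 191. 353. 285.] 0.81 (array([ 0.44766863, -0.02714226]), np.float64(0.03916032967533356))
honey [275.  64. 362. 151.] 0.81 (array([0.43685075, 0.06116573]), np.float64(0.07273963290278718))
salt [296.   3. 353.  33.] 0.93 (array([0.43117042, 0.1582902 ]), np.float64(0.0414070351758794))
```

>>> drive_tool(commands="0 0 0 -0.04 0; 0 0 0 -0.08 0; 0 0 0 -0.115 0; 0 0 0 -0.131 0; 0 0 0 -0.131 0; 255 0 0 -0.131 0; 255 0 0 -0.131 0; 255 0 0 -0.131 0; 255 0 0 -0.131 0; 255 0 0 -0.131 0")

```text
t: 12.78
eef_pos: [0.4485, -0.027, 0.067]
eef_rot: [2.096, 2.339, 0.002]
force: [-1.6, -0.3, 5.8]
width: 0.0441
gripper_force: 60.2
```

>>> drive_tool(commands="255 0 0 0.005 0; 255 0 0 0.015 0; 255 0 0 0.03 0; 255 0 0 0.045 0; 255 0 0 0.06 0; 255 0 0 0.06 0")

```text
t: 13.52
eef_pos: [0.4491, -0.027, 0.1274]
eef_rot: [2.095, 2.338, 0.003]
force: [-0.3, -0.1, -1.6]
width: 0.044
gripper_force: 61.1
```

>>> drive_tool(commands="255 0.03 0 0 0; 255 0.07 0.01 0 0; 255 0.11 0.025 0 0; 255 0.15 0.045 0 0; 255 0.18 0.065 0 0; 255 0.196 0.08 0 0; 255 0.201 0.088 0 0; 255 0.201 0.088 0 0; 255 0.201 0.088 -0.02 0; 255 0.201 0.088 -0.04 0")

```text
t: 14.78
eef_pos: [0.6481, 0.0602, 0.0857]
eef_rot: [2.097, 2.339, -0.0]
force: [-1.0, -0.7, -0.8]
width: 0.0437
gripper_force: 61.3
```

>>> drive_tool(commands="255 0 0 -0.01 0; 255 0 0 -0.018 0; 255 0 0 -0.022 0; 255 0 0 -0.0235 0; 255 0 0 -0.0235 0; 255 0 0 -0.0235 0")

```text
t: 15.52
eef_pos: [0.6492, 0.0611, 0.0627]
eef_rot: [2.096, 2.34, 0.001]
force: [0.5, 0.1, -1.8]
width: 0.0439
gripper_force: 61.3
```

>>> drive_tool(commands="255 0 0 -0.001 0; 255 0 0 -0.002 0; 255 0 0 -0.0025 0; 255 0 0 -0.0025 0")

```text
t: 16.02
eef_pos: [0.6491, 0.0611, 0.061]
eef_rot: [2.096, 2.339, 0.001]
force: [-3.7, -0.8, 7.6]
width: 0.0439
gripper_force: 62.1
```

>>> drive_tool(commands="90 0 0 0 0; 60 0 0 0 0; 0 0 0 0 0; 0 0 0 0 0; 0 0 0 0.02 0; 0 0 0 0.06 0; 0 0 0 0.1 0; 0 0 0 0.14 0; 0 0 0 0.14 0")

```text
t: 17.15
eef_pos: [0.6513, 0.0613, 0.2039]
eef_rot: [2.093, 2.336, 0.008]
force: [0.4, 0.5, -0.6]
width: 0.0857
gripper_force: 0.0
```

>>> drive_tool(commands="0 -0.03 0 0 0; 0 -0.07 0 0 0; 0 -0.11 0 0 0; 0 -0.15 0 0 0; 0 -0.18 0 0 0; 0 -0.2 0 0 0; 0 -0.212 0.001 0 0; 0 -0.212 0.001 0 0; 0 -0.212 0.001 0 0")

```text
t: 18.27
eef_pos: [0.4376, 0.0621, 0.1997]
eef_rot: [2.096, 2.34, 0.001]
force: [0.5, -0.1, -0.2]
width: 0.0855
gripper_force: 0.0
```

```bash
python3 - <<'E'
from fit import *
s=arm.observe(); print(s['t'],s['eef_pos'],s['force'])
c=camera('wrist'); save(c,'w4.png')
for l,p in[('honey',[.436,.062]),('salt',[.432,.158])]:
        for d in models.outline_of(l,'wrist')[:2]: print(l,np.round(d['bbox']),round(d['conf'],2),fit(l,[(c,d['pixels'])],p,.014,fish=True))
c=camera('side')
for l,p in[('spice',[.649,.0605])]:
        for d in models.outline_of(l,'side')[:2]: print(l,np.round(d['bbox']),round(d['conf'],2),fit(l,[(c,d['pixels'])],p,.008))
E
```

```text
18.275 [0.43760241 0.06211442 0.1997391 ] [ 0.49729898 -0.10791172 -0.16159543]
honey [279. 181. 362. 277.] 0.63 (array([0.43743991, 0.06145842]), np.float64(0.06311093871217999))
salt [294.  79. 355. 136.] 0.84 (array([0.43052742, 0.15275641]), np.float64(0.24454911494340192))
spice [354. 184. 382. 248.] 0.94 (array([0.64972007, 0.0648375 ]), np.float64(0.06056085918854415))
```

View pics/w4.png

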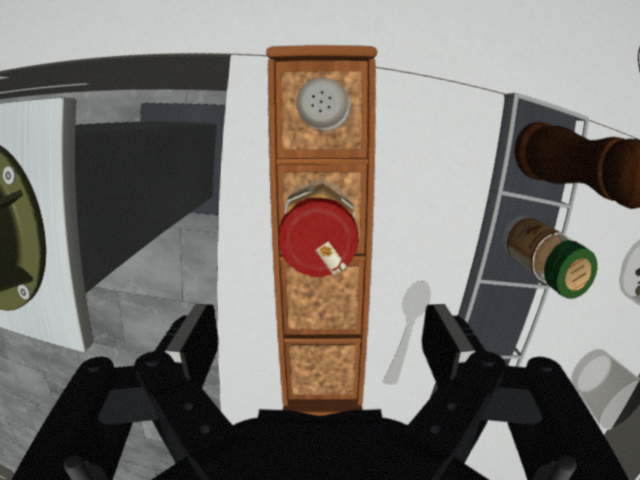

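Honey's lid is at (320,237), centred under the gripper; spice stands in its bay.

>>> drive_tool(commands="0 0 0 -0.04 0; 0 0 0 -0.08 0; 0 0 0 -0.12 0; 0 0 0 -0.15 0; 0 0 0 -0.15 0; 255 0 0 -0.15 0; 255 0 0 -0.15 0; 255 0 0 -0.15 0; 255 0 0 -0.15 0; 255 0 0 -0.15 0")

```text
t: 19.77
eef_pos: [0.4379, 0.0621, 0.0516]
eef_rot: [2.096, 2.338, 0.003]
force: [-1.1, -1.0, 7.1]
width: 0.0546
gripper_force: 61.5
```

>>> drive_tool(commands="255 0 0 0.005 0; 255 0 0 0.015 0; 255 0 0 0.03 0; 255 0 0 0.045 0; 255 0 0 0.06 0; 255 0 0 0.06 0")

```text
t: 20.52
eef_pos: [0.4382, 0.0623, 0.1114]
eef_rot: [2.095, 2.338, 0.004]
force: [0.7, -0.2, -4.2]
width: 0.0547
gripper_force: 63.4
```

```bash
python3 - <<'E'
from fit import *
s=arm.observe(); z=.014+.06
c=camera('wrist');b=camera('side')
for d in models.outline_of('honey','wrist')[:2]: print(np.round(d['bbox']),round(d['conf'],2),fit('honey',[(c,d['pixels'])],[.437,.062],z,fish=True))
cv2.imwrite('pics/h1.png',cv2.resize(np.hstack([c['color'],b['color']]),(800,300),interpolation=cv2.INTER_AREA)[...,::-1])
E
```

```text
[239. 223. 405. 414.] 0.6 (array([0.43867068, 0.06266766]), np.float64(0.13706580329619233))
[546. 244. 640. 354.] 0.4 (array([0.437, 0.062]), np.float64(1.0))
```

View pics/h1.png

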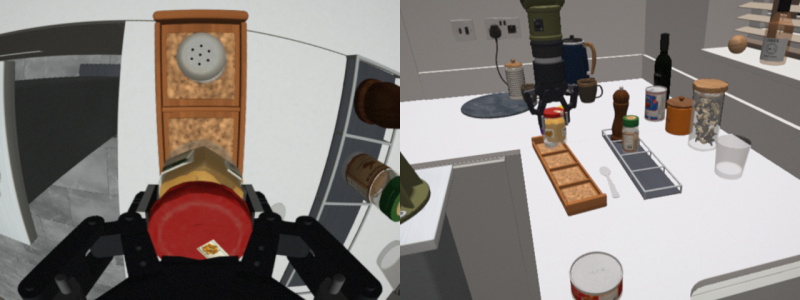

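>>> drive_tool(commands="255 0 -0.02 0 0; 255 0.02 -0.05 0 0; 255 0.05 -0.07 0 0; 255 0.09 -0.085 0 0; 255 0.13 -0.091 0 0; 255 0.17 -0.091 0 0; 255 0.195 -0.091 0 0; 255 0.21 -0.091 0 0; 255 0.21 -0.091 0 0; 255 0.21 -0.091 -0.02 0")

```text
t: 21.92
eef_pos: [0.6472, -0.029, 0.0902]
eef_rot: [2.096, 2.339, 0.001]
force: [-0.2, -0.3, -3.9]
width: 0.0546
gripper_force: 63.9
```

>>> drive_tool(commands="255 0 0 -0.02 0; 255 0 0 -0.034 0; 255 0 0 -0.041 0; 255 0 0 -0.0435 0; 255 0 0 -0.0435 0; 255 0 0 -0.0435 0")

```text
t: 22.68
eef_pos: [0.6474, -0.029, 0.047]
eef_rot: [2.096, 2.339, 0.001]
force: [-0.1, 0.1, -3.4]
width: 0.0547
gripper_force: 63.9
```

>>> drive_tool(commands="255 0 0 -0.001 0; 255 0 0 -0.002 0; 255 0 0 -0.0025 0; 255 0 0 -0.0025 0")

```text
t: 23.18
eef_pos: [0.6473, -0.0289, 0.0457]
eef_rot: [2.096, 2.339, 0.002]
force: [-3.4, 0.0, 9.2]
width: 0.0546
gripper_force: 64.7
```

>>> drive_tool(commands="70 0 0 0 0; 40 0 0 0 0; 0 0 0 0 0; 0 0 0 0 0; 0 0 0 0.02 0; 0 0 0 0.06 0; 0 0 0 0.1 0; 0 0 0 0.14 0; 0 0 0 0.14 0")

```text
t: 24.3
eef_pos: [0.6494, -0.0291, 0.1879]
eef_rot: [2.093, 2.336, 0.007]
force: [1.2, 0.8, -0.4]
width: 0.0858
gripper_force: 0.0
```

>>> drive_tool(commands="0 -0.04 0 0 0; 0 -0.09 0.01 0 0; 0 -0.13 0.04 0 0; 0 -0.16 0.08 0 0; 0 -0.19 0.12 0 0; 0 -0.205 0.15 0 0; 0 -0.213 0.175 0 0; 0 -0.215 0.187 0 0; 0 -0.215 0.187 0 0; 0 -0.215 0.187 0 0")

```text
t: 25.55
eef_pos: [0.4321, 0.1574, 0.1835]
eef_rot: [2.097, 2.339, -0.001]
force: [-0.3, -0.8, 0.2]
width: 0.0855
gripper_force: 0.0
```

```bash
python3 - <<'E'
from fit import *
s=arm.observe(); print(s['t'],s['eef_pos'],s['force'])
c=camera('wrist')
for d in models.outline_of('salt','wrist')[:3]: print(np.round(d['bbox']),round(d['conf'],2),fit('salt',[(c,d['pixels'])],[.4315,.158],.014,fish=True))
b=camera('scene')
for l,p in[('spice',[.649,.0605]),('honey',[.6476,-.0295]),('mill',[.6505,.1505])]:
    for d in models.outline_of(l,'scene')[:1]: print(l,np.round(d['bbox']),round(d['conf'],2),fit(l,[(b,d['pixels'])],p,.008))
cv2.imwrite('pics/s1.png',cv2.resize(np.hstack([c['color'],b['color']]),(800,300),interpolation=cv2.INTER_AREA)[...,::-1])
E
```

```text
25.55 [0.43205283 0.15735565 0.18351382] [-0.27886922 -0.8426861   0.2447561 ]
[289. 200. 349. 274.] 0.73 (array([0.43107611, 0.15564001]), np.float64(0.1861430203885247))
[309.  24. 368.  88.] 0.7 (array([0.4315, 0.158 ]), np.float64(1.0))
spice [323. 170. 346. 221.] 0.75 (array([0.64703676, 0.0608464 ]), np.float64(0.054715025906735715))
honey [357. 189. 387. 244.] 0.65 (array([ 0.64821127, -0.02874909]), np.float64(0.05341196293176076))
mill [281. 133. 310. 210.] 0.6 (array([0.64764901, 0.15075735]), np.float64(0.1236090628770613))
```

View pics/s1.png

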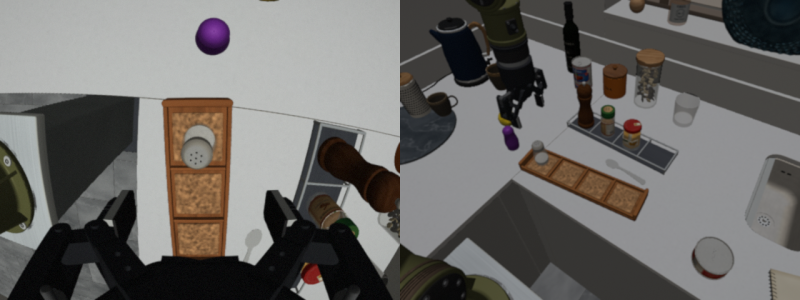

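Salt is at (200,145) in the wrist half of the picture, under the gripper. The other three stand centred in their bays.

>>> drive_tool(commands="0 -0.001 0 -0.04 0; 0 -0.001 0 -0.08 0; 0 -0.001 0 -0.12 0; 0 -0.001 0 -0.138 0; 0 -0.001 0 -0.138 0; 255 -0.001 0 -0.138 0; 255 -0.001 0 -0.138 0; 255 -0.001 0 -0.138 0; 255 -0.001 0 -0.138 0; 255 -0.001 0 -0.138 0")

```text
t: 27.1
eef_pos: [0.4313, 0.1584, 0.0472]
eef_rot: [2.096, 2.34, 0.002]
force: [-3.1, 0.2, 11.4]
width: 0.0374
gripper_force: 59.6
```

>>> drive_tool(commands="255 0 0 0.005 0; 255 0 0 0.015 0; 255 0 0 0.03 0; 255 0 0 0.045 0; 255 0 0 0.06 0; 255 0 0 0.06 0")

```text
t: 27.85
eef_pos: [0.432, 0.1585, 0.1074]
eef_rot: [2.096, 2.339, 0.004]
force: [0.9, 0.0, -0.8]
width: 0.0374
gripper_force: 59.4
```

```bash
python3 - <<'E'
from h import *
c=camera('wrist');b=camera('side')
q=proj(b,[.432,.158,.11]);u,v=int(q[0]),int(q[1])
cv2.imwrite('pics/s2.png',np.hstack([cv2.resize(c['color'],(400,300)),cv2.resize(b['color'][v-60:v+60,u-80:u+80],(400,300))])[...,::-1])
E
```

```text
(no output)
```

View pics/s2.png

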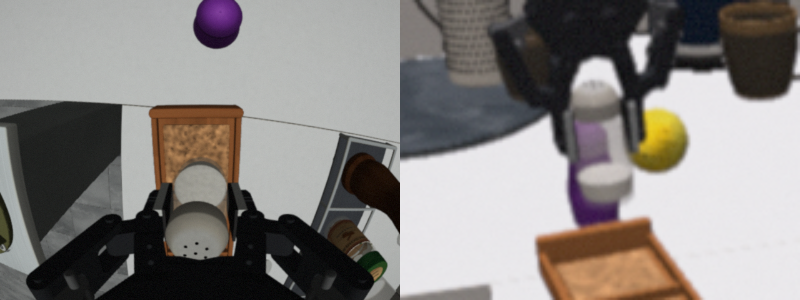

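The salt is held upright by its body.

>>> drive_tool(commands="255 0.005 -0.03 0 0; 255 0.01 -0.075 0 0; 255 0.02 -0.12 0 0; 255 0.04 -0.165 0 0; 255 0.065 -0.205 0 0; 255 0.1 -0.24 0 0; 255 0.14 -0.265 0 0; 255 0.18 -0.277 0 0; 255 0.205 -0.278 0 0; 255 0.215 -0.278 0 0")

```text
t: 29.2
eef_pos: [0.6463, -0.1201, 0.1044]
eef_rot: [-2.096, -2.339, 0.001]
force: [-0.6, -0.2, -1.5]
width: 0.0375
gripper_force: 59.5
```

>>> drive_tool(commands="255 0 0 0 0; 255 0 0 -0.02 0; 255 0 0 -0.04 0; 255 0 0 -0.054 0; 255 0 0 -0.061 0; 255 0 0 -0.0635 0; 255 0 0 -0.0635 0; 255 0 0 -0.0635 0")

```text
t: 30.2
eef_pos: [0.6463, -0.1201, 0.043]
eef_rot: [2.096, 2.339, 0.001]
force: [-0.8, 0.5, -1.4]
width: 0.0374
gripper_force: 59.5
```

>>> drive_tool(commands="255 0 0 -0.001 0; 255 0 0 -0.002 0; 255 0 0 -0.0025 0; 255 0 0 -0.0025 0")

```text
t: 30.7
eef_pos: [0.6463, -0.12, 0.0412]
eef_rot: [2.096, 2.339, 0.001]
force: [-3.6, 0.7, 7.6]
width: 0.0372
gripper_force: 60.8
```

>>> drive_tool(commands="100 0 0 0 0; 70 0 0 0 0; 0 0 0 0 0; 0 0 0 0 0; 0 0 0 0.02 0; 0 0 0 0.06 0; 0 0 0 0.1 0; 0 0 0 0.15 0; 0 0 0 0.2 0; 0 0 0 0.2 0")

```text
t: 31.95
eef_pos: [0.6485, -0.1205, 0.245]
eef_rot: [2.092, 2.334, 0.007]
force: [0.3, -0.1, 0.4]
width: 0.0854
gripper_force: 0.0
```

>>> drive_tool(commands="0 -0.04 0 0 0; 0 -0.08 0 0 0; 0 -0.11 0 0 0; 0 -0.12 0 0 0; 0 -0.12 0 0 0; 0 -0.12 0 0 0")

```text
t: 32.7
eef_pos: [0.5268, -0.12, 0.2396]
eef_rot: [2.096, 2.34, 0.0]
force: [0.3, -0.7, -0.3]
width: 0.085
gripper_force: 0.0
```

```bash
python3 - <<'E'
from fit import *
s=arm.observe(); print(s['t'],s['eef_pos'],s['force'])
T=dict(salt=[.6461,-.1195],honey=[.6476,-.0295],spice=[.649,.0605],mill=[.6505,.1505])
im=[]
for n in('scene','side','wrist'):
    b=camera(n);f=n=='wrist'; im.append(b['color'].copy())
    for l,p in T.items():
        L=[d for d in models.outline_of(l,n) if np.hypot(*(np.array(d['bbox']).reshape(2,2).mean(0)-proj(b,[*p,.05],f)))<50]
        for d in L[:1]:
            r,e=fit(l,[(b,d['pixels'])],p,.008,fish=f); print(n,l,round(d['conf'],2),np.round((r-p)*1000,1),round(e,3))
q=proj(b,[.648,.016,.02],True)
cv2.imwrite('pics/f.png',np.hstack([cv2.resize(im[0][110:300,230:480],(400,300)),cv2.resize(im[1][110:335,270:500],(400,300))])[...,::-1])
E
```

```text
32.7 [ 0.52683363 -0.12000887  0.23955739] [ 0.34974681 -0.69379295 -0.32137727]
scene salt 0.56 [ 2.5 -1.5] 0.229
scene honey 0.88 [-0.7  1.3] 0.286
scene spice 0.7 [-2.2  0.2] 0.048
side salt 0.74 [3.9 4. ] 0.194
side honey 0.62 [-0.8  2.3] 0.124
side spice 0.84 [0.1 5.6] 0.289
side mill 0.59 [ 0.7 11.3] 0.305
wrist salt 0.69 [-0.7 -4. ] 0.242
wrist honey 0.81 [-0.2 -0.9] 0.043
wrist spice 0.57 [-2.2 -1.2] 0.05
```

View pics/f.png

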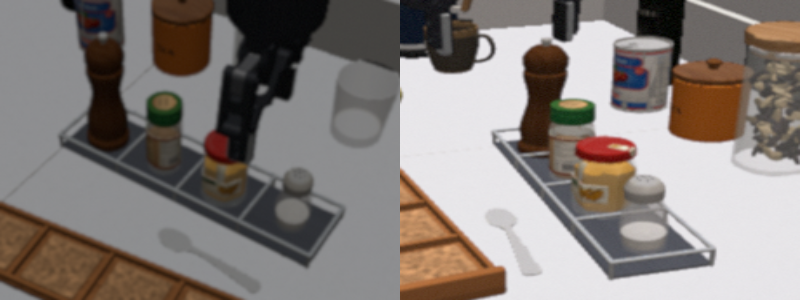

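All four stand upright and near the centres of their bays: mill, spice, honey, salt from left to right. I hand the job in.

```bash
python3 -c "
from cell import arm
print(arm.finish_job())"
```

```text
the job is handed in; nothing more can be done
None
```

I moved all four seasonings into the wire rack in reverse order (left to right: mill, spice, honey, salt) and handed the job in at about 33 s; the last pictures show each upright and within about 5 mm of its bay centre, except one loose side-camera reading of 11 mm for the mill, and no verdict came back.

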